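Run the reference cells through the photometer

ROBOT

A 6-joint arm with a two-finger parallel gripper is mounted at the origin on a cart in front of the work surface, level with it; the furniture and walls round the work are solid. World frame = base frame: x ahead of the robot, y to its left, z up, the work surface at z = 0. Lengths are in mm, angles in degrees, forces in N, time in s.
With the tool pointing down it reaches from about 300 to 850 mm from the base axis. Payload 4.2 kg.
Tool frame: the origin (TCP) lies midway between the tips of the shut fingers; the grasp point (between the pads) lies 19 mm behind it (env.grasp_offset is the distance from the TCP to the grasp point, in mm); z points along the fingers, y is the line along which they close (so a half turn about z gives the same grasp; the last joint's range is limited). The gripper opens to 91 mm and grips with 3 to 60 N. Pads are 32 mm wide; open, the fingers measure 118 mm over their backs; the gripper's body (76 mm by 178 mm) begins 60 mm behind the grasp point.
Start: joints at [64.859, 18.312, 89.639, -0, 72.044, -1.146], TCP at [233.836, 525.323, 213.976] pointing down, gripper open.
Joint ranges: [-177.97, 177.97], [-48.28, 115.42], [12.27, 149.76], [-77.06, 257.06], [2.81, 150.46], [-146.56, 146.56]. Speed limits (degrees/s): [147.25, 147.25, 180, 180, 180, 180].

INTERFACE

Orientations are given as [roll, pitch, yaw] about the fixed x, y, z axes, in that order (R = Rz(yaw) Ry(pitch) Rx(roll)).
In Python, from workcell import env, optics gives the robot as it stands. The module is installed in compiled form; this text tells all that it offers.
- The arm moves only by the tool send_rows, never from a script. Its argument "targets" is a list that holds one entry, the list of rows, each a list of 7 numbers: the turn, a rotation vector about the world's x, y, z scaled (see below), then the shift along the world's x, y, z scaled (see below), then the closure, from -1 (fully open) to 1 (shut). In form: [[[rx, ry, rz, x, y, z, gripper], ...]]. A call has 1 to 12 rows; each row shifts and turns the commanded pose from where the row before left it; what a row does not reach is not made up. The controller multiplies each number of a shift by 0.2 m and each number of a turn by pi/2 rad. A row lasts 1/10 s, in which the tool goes at most 50 mm and 8.59 degrees, less where a joint would pass 70% of its speed; a pose out of reach is approached as far as the arm can. A call with a number of a shift or a turn outside -1 to 1 is refused whole. A call with a gripper value outside its range is refused whole. The fingers move at their own pace and stop on an object; "grip_force" is the grip in N (left out, the last holds). Time passes only in rows, so rows that do not move let the fingers close. It gives the time, the measured TCP pose, the force, the opening and the grip force at its end, in the units of the state.
- env.state(): the state, without advancing time (a new reading comes with each control period).
- optics.grab_frame(name): name is "side" or "top"; returns (picture, depth): 400x640x3 uint8, red, green, blue; 400x640 float32, mm along the optical axis (not along the pixel's ray), 0 where there is no reading.
- optics.camera_info(name): a dict with "camera_matrix" (3x3 intrinsics, pixels), "k1" (the pictures are not rectified: a ray, as slopes to the right and down, at radius r is drawn at 1 + k1 r^2 times it, then the intrinsics apply), "R" (3x3) and "t" (3): a world point X has camera coordinates R X + t. Camera axes: x right, y down, z forward; pixel columns grow to the right and rows downward; lengths in mm; the calibration is good to about 2 mm. A picture is of the moment at which its call begins. camera_info takes no time and is no camera call.
- env.job_done(): hands the job in; it is judged then, once.
Trained networks look in the newest picture that a camera, given by its name, has taken for a name from the list of things; names that differ only in an ending like _2 or _b are one class to them, and where a whole thing is asked for, a point or a joint stands for the part that bears it (a point fixed in the world has none). Each returns a list of dicts, best first, with "conf" (0 to 1); they miss things now and then, are a little off and sometimes report something else, mostly with a low value. They report only what shows in the picture. A call takes as long as a camera call.
- optics.silhouettes(camera, name): "mask" (400x640 bool, what is visible of it) and "at" ([column, row] in pixels, amid what is visible of it).
- optics.place_of(camera, name): "at" ([column, row] in pixels: a listed point, or the origin of a listed thing).
The state is a dict: "time_s": time; "qpos": joint angles; "qvel": joint speeds; "effort": joint torques, N m; "ee_pos": TCP position; "ee_rot": TCP orientation; "force": force on the tool from outside, world axes, zero at the start; "torque": the same for the moment, N m; "gripper_width": finger opening in mm; "gripper_force": force on a finger pad.
Only numpy, scipy, OpenCV 4.12 (cv2) and the standard library are available. Lean on these libraries where they do the work, as an engineer would, in place of code of your own. Each camera call takes 0.05 s, during which the arm holds its last target. There are 200 camera calls.

TASK

Check the photometer with the reference cells standing on the bench: slide its cover open, stand every cell fully down in a station of its own with the clear faces in the light path and centred between the lenses, slide the cover fully shut and press the start button. Then take the cells out again, put each one back fully down into its own slot of the storage rack, and leave the cover fully shut. Keep the glass cells upright all the time, never press start with the cover open, and leave the other things on the bench alone.

Things in the scene. Friction and masses are not known exactly. Their poses are not given: they have to be found in the camera images.
- cell_short_mid (a point): Centre (half-way up) of the short cell: upright sealed glass block, 26 mm long along its x, 26 mm wide along its y, 80 mm high, about 117 g. The faces across x are clear glass, so light passes along x; the sides across y are frosted white. Grey lid of the same outline, top 9 mm, with a white rib along x. Grip it across the frosted sides, in the upper third. None if absent.
- cell_medium_mid (a point): Centre (half-way up) of the medium cell: upright sealed glass block, 40 mm long along its x, 26 mm wide along its y, 80 mm high, about 148 g. The faces across x are clear glass, so light passes along x; the sides across y are frosted white. Grey lid of the same outline, top 9 mm, with a white rib along x. Grip it across the frosted sides, in the upper third. None if absent.
- cell_long_mid (a point): Centre (half-way up) of the long cell: upright sealed glass block, 56 mm long along its x, 26 mm wide along its y, 80 mm high, about 183 g. The faces across x are clear glass, so light passes along x; the sides across y are frosted white. Grey lid of the same outline, top 9 mm, with a white rib along x. Grip it across the frosted sides, in the upper third. None if absent.
- station_1 (a point): Left of 3 stations in the photometer: the centre of a seated cell, 40 mm above the compartment floor. x is the light path between the lens barrels in the front and rear walls, y is across. Two cheeks 29 mm apart (6 mm thick, 60 mm long along x, 34 mm high, rounded tops) hold the cell's frosted sides; along x 40 mm is free each way from the centre.
- station_2 (a point): Middle of 3 stations in the photometer: the centre of a seated cell, 40 mm above the compartment floor. x is the light path between the lens barrels in the front and rear walls, y is across. Two cheeks 29 mm apart (6 mm thick, 60 mm long along x, 34 mm high, rounded tops) hold the cell's frosted sides; along x 40 mm is free each way from the centre.
- station_3 (a point): Right of 3 stations in the photometer: the centre of a seated cell, 40 mm above the compartment floor. x is the light path between the lens barrels in the front and rear walls, y is across. Two cheeks 29 mm apart (6 mm thick, 60 mm long along x, 34 mm high, rounded tops) hold the cell's frosted sides; along x 40 mm is free each way from the centre.
- photometer: White bench photometer, 226 x 278 mm, fixed; origin under its centre, front to -x. Sample compartment at its front left: 96 (x) by 200 mm (y), floor 16 mm and rim 100 mm above the bench, three stations 58 mm apart along y, outer ones 42 mm from the end walls. Control side with display and start button on the right (-y), 106 mm high.
- slot_short (a point): Centre of the short cell when it stands on the floor of its own slot in the rack. The slot is a pocket 32 mm (x) by 30 mm (y), 30 mm deep, with a 3 mm chamfer at its mouth, which lies 10 mm below this point; the short cell goes in with its length along the pocket.
- slot_medium (a point): Centre of the medium cell when it stands on the floor of its own slot in the rack. The slot is a pocket 46 mm (x) by 30 mm (y), 30 mm deep, with a 3 mm chamfer at its mouth, which lies 10 mm below this point; the medium cell goes in with its length along the pocket.
- slot_long (a point): Centre of the long cell when it stands on the floor of its own slot in the rack. The slot is a pocket 62 mm (x) by 30 mm (y), 30 mm deep, with a 3 mm chamfer at its mouth, which lies 10 mm below this point; the long cell goes in with its length along the pocket.
- rack: Loose grey storage block for the cells, 84 x 186 x 42 mm, about 1 kg; origin under its centre, front to -x. Three slots 58 mm apart along y: short at +y, medium, long at -y. A white label under each slot on the front shows a bar in proportion to the length of its cell.
- cover (a joint): Sliding grey cover over the photometer's sample compartment, m: 0 closed, 0.104 fully open (slid back along the station x axis). About 1.5 N of friction; it stays where it is left. The plate is 7 mm thick, its underside 46 mm above the station points.
- cover_grip (a point): Grip point on the cover: an upright fin 12 mm thick along x, 70 mm long along y; this point is 22 mm above the cover plate and 6 mm below the fin's top. It moves with the cover; its x is the sliding direction (open = +x), which is the light path. When closed it lies over station 2.
- start (a joint): Travel of the start button, m: 0 up, 0.006 fully down (about 5 N, springs back); counts as pressed beyond 0.004.
- start_top (a point): Centre of the top of the round white start button (26 mm across) on the photometer's right-hand side; pressed straight down.
- wash_bottle: Squeeze wash bottle, 66x113x214 mm; a bystander to be left alone. Origin at the centre of its underside.
- beaker: Glass beaker, 73 mm across, 94 mm high; a bystander to be left alone. Origin at the centre of its underside.
- bottle_small: Small capped bottle, 42 mm across, 78 mm high; a bystander to be left alone. Origin at the centre of its underside.
- timer: Lab timer, 58x58x20 mm; a bystander to be left alone. Origin at the centre of its underside.
- notepad: Sticky note block, 76x76x11 mm; a bystander to be left alone. Origin at the centre of its underside.
- marker_black: Marker, 135x13x16 mm, lying; a bystander to be left alone. Origin at the centre of its underside.

How it is judged (in metres and radians):
On the way, in this order (a step that is already met when the one before it is completed fails the run):
1. every cell stands in a station, clear faces in the light path (((horizontal distance between cell_short_mid and station_1 below 0.01 m and z of cell_short_mid in the frame of station_1 between -0.005 and 0.005 m and angle between the x axis of cell_short_mid and the x axis of station_1, either way round below 0.15 rad and angle between cell_short_mid's own z axis and vertical below 0.1 rad) or (horizontal distance between cell_short_mid and station_2 below 0.01 m and z of cell_short_mid in the frame of station_2 between -0.005 and 0.005 m and angle between the x axis of cell_short_mid and the x axis of station_2, either way round below 0.15 rad and angle between cell_short_mid's own z axis and vertical below 0.1 rad) or (horizontal distance between cell_short_mid and station_3 below 0.01 m and z of cell_short_mid in the frame of station_3 between -0.005 and 0.005 m and angle between the x axis of cell_short_mid and the x axis of station_3, either way round below 0.15 rad and angle between cell_short_mid's own z axis and vertical below 0.1 rad)) and ((horizontal distance between cell_medium_mid and station_1 below 0.01 m and z of cell_medium_mid in the frame of station_1 between -0.005 and 0.005 m and angle between the x axis of cell_medium_mid and the x axis of station_1, either way round below 0.15 rad and angle between cell_medium_mid's own z axis and vertical below 0.1 rad) or (horizontal distance between cell_medium_mid and station_2 below 0.01 m and z of cell_medium_mid in the frame of station_2 between -0.005 and 0.005 m and angle between the x axis of cell_medium_mid and the x axis of station_2, either way round below 0.15 rad and angle between cell_medium_mid's own z axis and vertical below 0.1 rad) or (horizontal distance between cell_medium_mid and station_3 below 0.01 m and z of cell_medium_mid in the frame of station_3 between -0.005 and 0.005 m and angle between the x axis of cell_medium_mid and the x axis of station_3, either way round below 0.15 rad and angle between cell_medium_mid's own z axis and vertical below 0.1 rad)) and ((horizontal distance between cell_long_mid and station_1 below 0.01 m and z of cell_long_mid in the frame of station_1 between -0.005 and 0.005 m and angle between the x axis of cell_long_mid and the x axis of station_1, either way round below 0.15 rad and angle between cell_long_mid's own z axis and vertical below 0.1 rad) or (horizontal distance between cell_long_mid and station_2 below 0.01 m and z of cell_long_mid in the frame of station_2 between -0.005 and 0.005 m and angle between the x axis of cell_long_mid and the x axis of station_2, either way round below 0.15 rad and angle between cell_long_mid's own z axis and vertical below 0.1 rad) or (horizontal distance between cell_long_mid and station_3 below 0.01 m and z of cell_long_mid in the frame of station_3 between -0.005 and 0.005 m and angle between the x axis of cell_long_mid and the x axis of station_3, either way round below 0.15 rad and angle between cell_long_mid's own z axis and vertical below 0.1 rad))), for 0.2 s.
2. the cover is shut over the cells (all of step 1 and value of joint cover below 0.006 m), for 0.2 s.
3. start is pressed with the cover shut and the cells in place (all of step 2 and value of joint start above 0.004 m), for 0.05 s.
4. every cell is back in its own slot of the rack (horizontal distance between cell_short_mid and slot_short below 0.006 m and z of cell_short_mid in the frame of slot_short between -0.005 and 0.005 m and angle between each of cell_short_mid, cell_medium_mid, cell_long_mid's own z axis and vertical below 0.1 rad and horizontal distance between cell_medium_mid and slot_medium below 0.006 m and z of cell_medium_mid in the frame of slot_medium between -0.005 and 0.005 m and horizontal distance between cell_long_mid and slot_long below 0.006 m and z of cell_long_mid in the frame of slot_long between -0.005 and 0.005 m), for 0.2 s.
At the end, for the whole second after the job is handed in: Every cell stands upright on the floor of its own rack slot (within 6 mm in plan, 5 mm in height, 0.1 rad), at rest; the cover is shut to within 6 mm and the start button is up (all of step 4 and value of joint cover below 0.006 m and value of joint start below 0.002 m and linear speed of each of cell_short, cell_medium, cell_long below 0.02 m/s); the robot touches nothing.
It fails at once if a cell is tipped over (tilted more than 0.6 rad) (angle between any of cell_short_mid, cell_medium_mid, cell_long_mid's own z axis and vertical above 0.6 rad).
It fails at once if start is pressed while the cover is open (value of joint start above 0.004 m and value of joint cover above 0.012 m).
It fails at once if a bystander is moved more than 5 cm (distance of any of wash_bottle, beaker, bottle_small, timer, notepad, marker_black from where it was at the start of the episode above 0.05 m).
Of cell_short, cell_medium, cell_long only 2 to 3 are there at a start; the rules pass over those that are not, and their reading is None.
At some moment in a run one of rack may be knocked a few centimetres aside while the robot is not near it.
It also fails if it takes over 210 s, if anything falls off the work surface, if the arm or the gripper's body presses on something with over 40 N, if the wrist force passes 120 N, or if a joint passes its speed limit or range.

## Working session

There is one attempt and no reset: what is moved stays moved. The work goes in short steps, Python scripts to look and compute and a tool call to move; the robot and the scene stay as the last step left them, time stands still between calls to the robot, and variables do not carry over. Pictures are saved under pics/ and viewed, at most 14 in all, crops included, and the job is handed in when it is done.

Besides the shell and the picture viewer there is one more tool, called after "Call:" in YAML: its name, and indented under it one key for each argument. send_rows: Moves the arm, as the interface text tells. Its arguments: {"type":"object","properties":{"targets":{"type":"array"},"grip_force":{"type":"number"}},"required":["targets"]}

```bash
mkdir -p pics
cat > h.py <<'E'
import numpy as np, cv2
from workcell import env, optics
def cam(n):
    c=optics.camera_info(n); return np.array(c["camera_matrix"],float),c["k1"],np.array(c["R"],float),np.array(c["t"],float).ravel()
def ray(n,uv):
    K,k1,R,t=cam(n); uv=np.atleast_2d(np.array(uv,float))
    s=cv2.undistortPoints(uv[:,None,:],K,np.array([k1,0,0,0.]))[:,0]
    return s,R,t
def atz(n,uv,z):
    s,R,t=ray(n,uv); d=np.c_[s,np.ones(len(s))]@R; o=-R.T@t
    return o+d*((z-o[2])/d[:,2])[:,None]
def proj(n,X):
    K,k1,R,t=cam(n); return cv2.projectPoints(np.atleast_2d(np.array(X,float)),cv2.Rodrigues(R)[0],t,K,np.array([k1,0,0,0.]))[0][:,0]
def cloud(n,depth,mask=None):
    v,u=np.nonzero((depth>0) if mask is None else (mask&(depth>0)))
    s,R,t=ray(n,np.c_[u,v]); z=depth[v,u][:,None]
    return (np.c_[s*z,z]-t)@R, np.c_[u,v]
def shot(n,name=None):
    p,d=optics.grab_frame(n)
    if name: cv2.imwrite(f"pics/{name}.png",p[:,:,::-1])
    return p,d
E
python3 - <<'E'
from h import *
for n in ("side","top"):
    shot(n,n+"0"); K,k1,R,t=cam(n); print(n,K.tolist(),k1,(-R.T@t).round(),R.round(2).tolist())
    for o in "cell_short_mid cell_medium_mid cell_long_mid station_1 station_2 station_3 photometer slot_short slot_medium slot_long rack cover_grip start_top".split():
        r=optics.place_of(n,o); print(o,[(np.round(x["at"]).tolist(),round(x["conf"],2)) for x in r[:4]])
print(env.state())
E
```

```text
side [[395.30122867576097, 0.0, 321.5484308278512], [0.0, 395.30122867576097, 206.83663962742028], [0.0, 0.0, 1.0]] -0.04179951997959968 [-391. -381.  761.] [[0.32, -0.95, -0.01], [-0.52, -0.16, -0.84], [0.79, 0.28, -0.55]]
cell_short_mid [([367.0, 266.0], 0.78), ([225.0, 251.0], 0.16)]
cell_medium_mid [([426.0, 256.0], 0.69)]
cell_long_mid [([312.0, 212.0], 0.19)]
station_1 [([267.0, 194.0], 0.68), ([312.0, 215.0], 0.61), ([293.0, 211.0], 0.6), ([277.0, 209.0], 0.57)]
station_2 [([267.0, 194.0], 0.68), ([312.0, 215.0], 0.61), ([293.0, 211.0], 0.6), ([277.0, 209.0], 0.57)]
station_3 [([267.0, 194.0], 0.68), ([312.0, 215.0], 0.61), ([293.0, 211.0], 0.6), ([277.0, 209.0], 0.57)]
photometer [([308.0, 219.0], 0.87), ([296.0, 211.0], 0.42)]
slot_short [([188.0, 222.0], 0.69), ([444.0, 253.0], 0.24)]
slot_medium [([206.0, 213.0], 0.82)]
slot_long [([216.0, 203.0], 0.79)]
rack [([210.0, 222.0], 0.81)]
cover_grip [([294.0, 186.0], 0.8), ([266.0, 194.0], 0.64), ([429.0, 258.0], 0.5), ([446.0, 254.0], 0.33)]
start_top [([336.0, 201.0], 0.38)]
top [[422.67535891463706, 0.0, 313.1327022309501], 
[... 881 characters left out ...]
 ([323.0, 190.0], 0.39)]
{'time_s': 1.4, 'qpos': array([ 6.48581746e+01,  1.83134108e+01,  8.96416740e+01, -4.23509379e-04,
        7.20453170e+01, -1.14613997e+00]), 'qvel': array([-0.03085818,  0.08307257, -0.01778688, -0.15757894,  0.06672596,
       -0.14547857]), 'effort': array([-1.41816713e-04, -4.12357092e+01, -2.32223314e+01,  7.27057387e-02,
        3.78271483e-02, -2.39440809e-06]), 'ee_pos': array([233.83237549, 525.2937098 , 213.94261434]), 'ee_rot': array([-1.79999590e+02,  3.94765723e-04,  1.56004445e+02]), 'force': array([-0.63808707,  0.37585871,  0.27654429]), 'torque': array([ 0.01351838,  0.05267362, -0.04624495]), 'gripper_force': 0.0, 'gripper_width': 91.24575975531945}
```

View pics/top0.png

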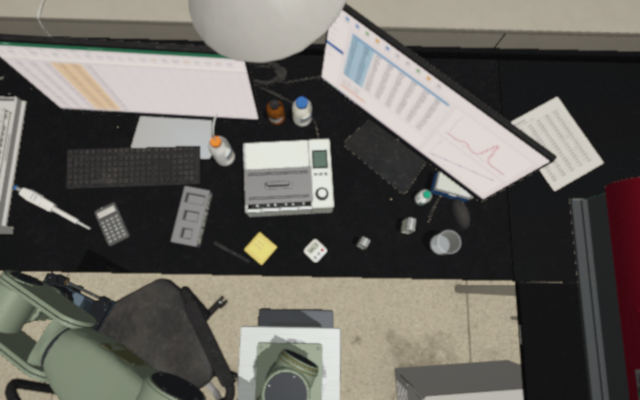

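View pics/side0.png

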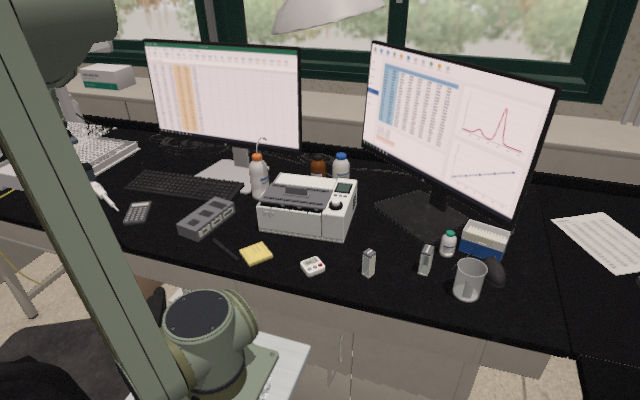

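The top view shows the photometer at about (288,178), the rack at (192,216), and cells at (363,242) and (408,226). So two cells are present. The timer, notepad and marker are near the front edge. Next I'll measure them with depth.

Run:
```python
from h import *
D={}
for n in ("top","side"):
    p,d=shot(n); D[n]=d
    np.save(n+"_d.npy",d); np.save(n+"_p.npy",p)
    for o in "cell_short cell_medium cell_long photometer rack wash_bottle beaker bottle_small timer notepad cover".split():
        r=optics.silhouettes(n,{"cell_short":"cell_short_mid","cell_medium":"cell_medium_mid","cell_long":"cell_long_mid"}.get(o,o))
        for x in r[:2]:
            m=np.array(x["mask"]); X,_=cloud(n,d,m)
            if len(X)<5: continue
            zt=np.percentile(X[:,2],97); top=X[X[:,2]>zt-8]
            q=cv2.minAreaRect(top[:,:2].astype(np.float32))
            print(n,o,round(x["conf"],2),m.sum(),np.round(x["at"]),"ztop",round(zt,1),"med",np.median(X,0).round(),"rect",np.round(q[0],1),np.round(q[1],1),round(q[2],1))
big=cv2.resize(np.load("top_p.npy")[130:260,160:440,::-1],None,fx=2.85,fy=2.85,interpolation=cv2.INTER_CUBIC); cv2.imwrite("pics/topz.png",big)
big=cv2.resize(np.load("side_p.npy")[150:300,170:450,::-1],None,fx=2.85,fy=2.85,interpolation=cv2.INTER_CUBIC); cv2.imwrite("pics/sidez.png",big)
```

```text
top cell_short 0.32 548 [261. 249.] ztop 17.8 med [395. 104.  12.] rect [397.3 105.7] [76.3 75.1] 50.2
top cell_medium 0.51 176 [410. 226.] ztop 84.4 med [ 475. -371.   78.] rect [ 477.8 -376.1] [25.4 40.4] 84.5
top photometer 0.55 6360 [293. 177.] ztop 120.5 med [612.  17. 107.] rect [631.5  19.8] [199.2 268.2] 5.2
top photometer 0.48 187 [406. 227.] ztop 84.3 med [ 477. -370.   77.] rect [ 477.8 -376.1] [25.4 40.4] 84.5
top rack 0.63 1626 [192. 216.] ztop 47.8 med [493. 331.  41.] rect [495.9 332.9] [ 86.1 185.9] 80.4
top rack 0.32 6341 [291. 175.] ztop 120.6 med [611.  18. 107.] rect [631.4  20.2] [199.2 268.9] 5.2
top wash_bottle 0.9 553 [224. 152.] ztop 168.8 med [694. 229. 126.] rect [709.3 239.6] [33.7 31.5] 20.5
top beaker 0.94 569 [443. 243.] ztop 95.1 med [ 424. -502.   41.] rect [ 420.9 -490. ] [71.6 67.6] 71.4
top beaker 0.74 117 [234. 249.] ztop 18.9 med [383. 197.  14.] rect [382.6 198.1] [125.3   9.8] 62.9
top bottle_small 0.73 194 [423. 200.] ztop 81.5 med [ 570. -423.   61.] rect [ 575.2 -428.4] [24.1 23.2] 1.2
top timer 0.66 296 [316. 252.] ztop 24.3 med [391. -74. 
[... 996 characters left out ...]
178 [468. 278.] ztop 94.5 med [ 403. -491.   63.] rect [ 423.7 -491.5] [73.  70.9] 36.4
side beaker 0.37 1392 [204. 220.] ztop 46.3 med [475. 320.  39.] rect [497.7 332.2] [ 88.5 188.9] 80.9
side bottle_small 0.65 332 [448. 243.] ztop 81.0 med [ 563. -430.   48.] rect [ 575.5 -431.1] [20.5 24.9] 67.5
side timer 0.91 355 [314. 266.] ztop 22.5 med [387. -79.  19.] rect [393.1 -76.8] [58.2 57.8] 47.7
side timer 0.38 52 [334. 203.] ztop 132.3 med [560. -93. 128.] rect [563.5 -93.1] [21.7 23.4] 59.9
side notepad 0.65 559 [257. 253.] ztop 15.5 med [394. 102.  13.] rect [398.3 105. ] [80.  77.2] 51.3
side cover 0.68 1380 [297. 196.] ztop 139.6 med [582.  37. 113.] rect [590.2  45.5] [20.  68.1] 6.1
```

View pics/topz.png

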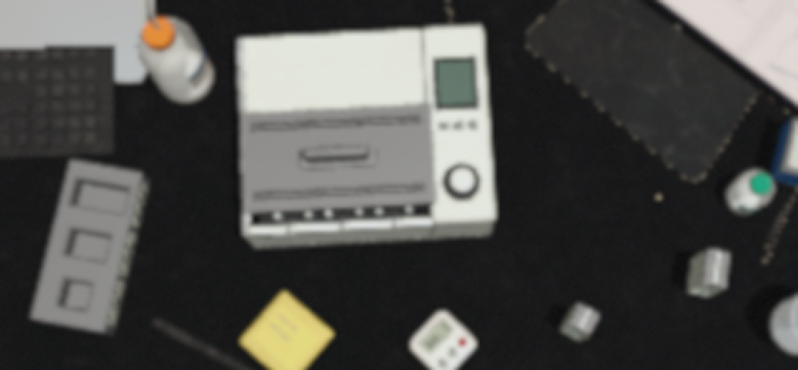

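View pics/sidez.png

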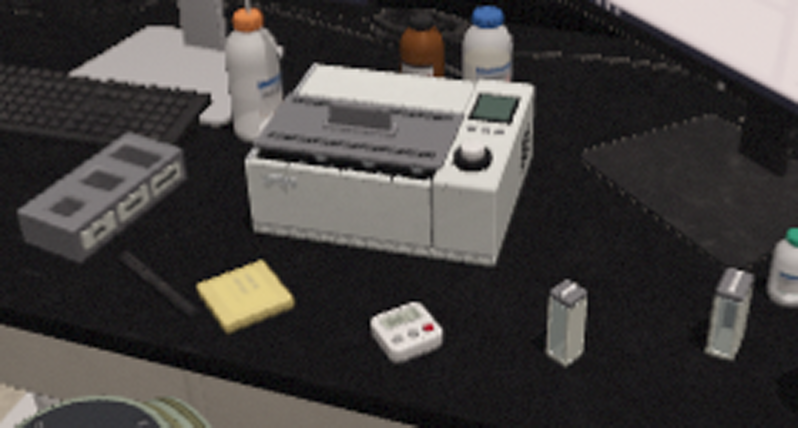

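The zoomed views show the photometer turned about 3–5°, with a dark strip and lens tops visible at the front. The cover may therefore be slightly open already. The rack's short slot is toward the viewer. Next I'll fit the photometer geometry.

Run:
```python
from h import *
from scipy.optimize import least_squares
C={}
for n in ("top","side"):
    d=np.load(n+"_d.npy"); X,uv=cloud(n,d); C[n]=(X,uv)
    b=(X[:,0]>440)&(X[:,0]<800)&(X[:,1]>-160)&(X[:,1]<200)
    for lo,hi in ((90,120),):
        s=X[b&(X[:,2]>lo)&(X[:,2]<hi)]
        m=cv2.minAreaRect(s[:,:2].astype(np.float32)); print(n,lo,len(s),np.round(m[0],1),np.round(m[1],1),round(m[2],2))
    f=X[b&(X[:,2]>122)&(X[:,2]<150)]
    f=f[(abs(f[:,0]-590)<40)&(abs(f[:,1]-46)<60)]
    m=cv2.minAreaRect(f[:,:2].astype(np.float32)); print("fin",len(f),np.round(m[0],1),np.round(m[1],1),round(m[2],2),np.percentile(f[:,2],[5,50,95]).round(1))
    k=X[(abs(X[:,0]-565)<40)&(abs(X[:,1]+93)<40)&(X[:,2]>112)]
    print("btn",len(k),np.median(k,0).round(1), (k.min(0)+k.max(0))/2, np.percentile(k[:,2],[50,95]))
# corners by pixels
z=lambda a:[[160+a[0]/2.85,130+a[1]/2.85]]
for a,h in (((237,37),106),((486,24),106),((497,220),106),((245,237),100),((423,28),106),((434,220),103)):
    print(a,atz("top",z(a),h).round(1))
# x-profile in photometer frame along the compartment, yaw ~
X=C["top"][0]
yaw=np.radians(5);c,s=np.cos(yaw),np.sin(yaw)
P=(X[:,:2]-[590,46])@np.array([[c,-s],[s,c]])
for x0 in range(-80,170,8):
    q=(abs(P[:,0]-x0)<4)&(abs(P[:,1])<80); r=(abs(P[:,0]-x0)<4)&(abs(P[:,1]+137)<15)
    print(x0,np.percentile(X[q,2],[10,50,90]).round(0) if q.sum() else None,np.median(X[r,2]).round(0) if r.sum() else None)
```

```text
top 90 5532 [624.6  18. ] [226.9 278.7] 4.39
fin 111 [588.   45.8] [13.2 68. ] 4.76 [125.  139.1 143.4]
btn 173 [560.7 -88.1 118.7] [568.62574579 -87.84068326 123.35658852] [118.7235794  130.29880188]
side 90 3041 [624.7  16.9] [230.9 277.6] 4.53
fin 149 [590.2  45.5] [20.  68.1] 6.06 [123.6 135.  142.6]
btn 145 [557.5 -90.1 120. ] [570.72901409 -82.85394751 122.39039302] [119.95433627 130.77144371]
(237, 37) [[725.8 164.6 106. ]]
(486, 24) [[ 747.7 -116.3  106. ]]
(497, 220) [[ 522.  -130.7  106. ]]
(245, 237) [[498.5 145.4 100. ]]
(423, 28) [[741.3 -45.  106. ]]
(434, 220) [[521.1 -61.6 103. ]]
-80 [  1.  58. 101.] 74.0
-72 [ 97. 101. 104.] 107.0
-64 None 106.0
-56 [ 17. 108. 112.] 115.0
-48 [ 16. 107. 114.] 127.0
-40 [ 17. 111. 115.] 129.0
-32 [107. 111. 114.] 127.0
-24 [108. 111. 114.] 119.0
-16 [108. 111. 114.] 109.0
-8 [109. 115. 139.] 107.0
0 [108. 116. 142.] 107.0
8 [108. 112. 115.] 106.0
16 [107. 111. 115.] 107.0
24 [108. 111. 116.] 107.0
32 [108. 111. 115.] 107.0
40 [108. 112. 115.] 106.0
48 [107. 111. 113.] 109.0
56 [102. 108. 113.] 108.0
64 [ 97. 101. 104.] 109.0
72 [ 98. 100. 105.] 108.0
80 [ 97. 101. 105.] 110.0
88 [ 97. 101. 104.] 110.0
96 [ 97. 101. 104.] 109.0
104 [ 97. 101. 104.] 109.0
112 [ 98. 101. 104.] 106.0
120 [ 98. 101. 104.] 107.0
128 [ 97. 101. 105.] 106.0
136 [ 98. 101. 104.] 106.0
144 [ 97. 100. 104.] 102.0
152 None None
160 [576. 585. 591.] None
168 [575. 594. 601.] None
```

Run:
```python
from h import *
o=[]
for n,(u,v) in (("side",(367,263)),("side",(427,258)),("top",(363,241)),("top",(408,226))):
    p=np.load(n+"_p.npy")[v-24:v+24,u-24:u+24,::-1]; o.append(cv2.resize(p,(380,290),interpolation=cv2.INTER_CUBIC))
cv2.imwrite("pics/cells.png",np.vstack([np.hstack(o[:2]),np.hstack(o[2:])]))
```

```text
(no output)
```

View pics/cells.png

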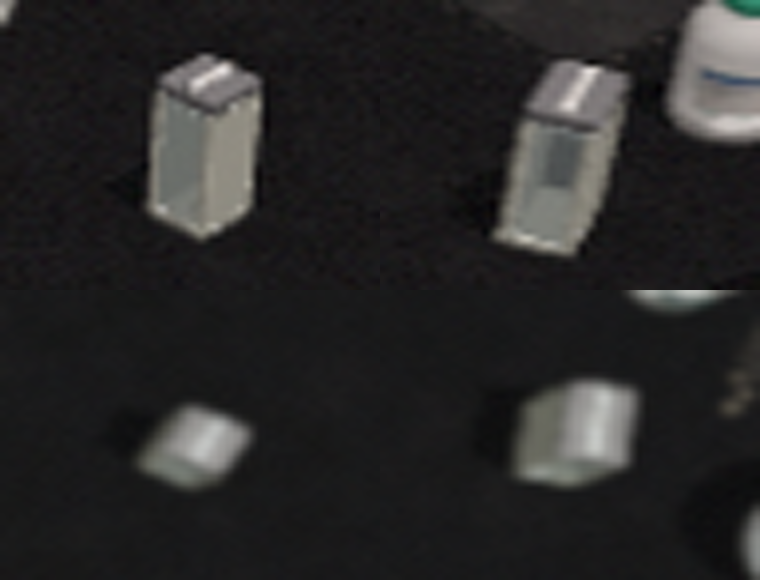

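Call:
send_rows:
  targets:
    - [[0, 0, -0.085, 0.148, -0.1996, 0, -1], [0, 0, -0.085, 0.148, -0.1996, 0, -1], [0, 0, -0.085, 0.148, -0.1996, 0, -1], [0, 0, -0.085, 0.148, -0.1996, 0, -1], [0, 0, -0.085, 0.148, -0.1996, 0, -1], [0, 0, -0.085, 0.148, -0.1996, 0, -1], [0, 0, -0.085, 0.148, -0.1996, 0, -1], [0, 0, -0.085, 0.148, -0.1996, 0, -1], [0, 0, 0, 0.148, -0.1996, 0, -0.3], [0, 0, 0, 0.148, -0.1996, 0, -0.3], [0, 0, 0, 0.148, -0.1996, 0, -0.3], [0, 0, 0, 0.148, -0.1996, 0, -0.3]]

```text
time_s: 3.8
ee_pos: [590.0, 44.4, 214.1]
ee_rot: [180.0, -0.0, 94.8]
force: [1.1, 1.0, 0.6]
gripper_width: 62.1
gripper_force: 0.0
```

In the crops, the short cell's clear face is the left one in the side view, so its x axis is at about −26°. The medium cell's clear face is toward the robot, at about −7°. Next I'll go down and grip the fin.

Call:
send_rows:
  targets:
    - [[0, 0, 0, 0, 0.003, -0.125, -0.3], [0, 0, 0, 0, 0, -0.125, -0.3], [0, 0, 0, 0, 0, -0.125, -0.3], [0, 0, 0, 0, 0, -0.115, -0.3], [0, 0, 0, 0, 0, 0, 1], [0, 0, 0, 0, 0, 0, 1], [0, 0, 0, 0, 0, 0, 1], [0, 0, 0, 0, 0, 0, 1], [0, 0, 0, 0, 0, 0, 1], [0, 0, 0, 0, 0, 0, 1]]
  grip_force: 20

```text
time_s: 4.8
ee_pos: [589.4, 47.0, 116.7]
ee_rot: [179.9, 0.0, 94.8]
force: [3.3, 0.3, -1.3]
gripper_width: 14.1
gripper_force: 0.4
```

Call:
send_rows:
  targets:
    - [[0, 0, 0, 0, 0, 0, 1], [0, 0, 0, 0, 0, 0, 1], [0, 0, 0, 0.075, 0.0058, 0, 1], [0, 0, 0, 0.075, 0.0058, 0, 1], [0, 0, 0, 0.075, 0.0058, 0, 1], [0, 0, 0, 0.075, 0.0058, 0, 1], [0, 0, 0, 0.05, 0.0039, 0, 1], [0, 0, 0, 0, 0, 0, 1]]

```text
time_s: 5.6
ee_pos: [660.9, 52.5, 116.7]
ee_rot: [179.8, -0.0, 94.8]
force: [2.2, 0.1, 4.1]
gripper_width: 12.1
gripper_force: 20.0
```

Call:
send_rows:
  targets:
    - [[0, 0, 0, 0.025, 0.0019, 0, 1], [0, 0, 0, 0.02, 0.0016, 0, 1], [0, 0, 0, 0.02, 0.0016, 0, 1], [0, 0, 0, 0.02, 0.0016, 0, 1], [0, 0, 0, 0.02, 0.0016, 0, 1]]

```text
time_s: 6.1
ee_pos: [671.2, 53.2, 116.4]
ee_rot: [-178.8, -0.0, 94.8]
force: [-25.8, -1.7, 19.3]
gripper_width: 12.2
gripper_force: 20.0
```

Call:
send_rows:
  targets:
    - [[0, 0, 0, -0.03, -0.0023, 0, 1], [0, 0, 0, 0, 0, 0, 1], [0, 0, 0, 0, 0, 0, 1]]

```text
time_s: 6.4
ee_pos: [671.3, 53.2, 116.4]
ee_rot: [-179.7, 0.0, 94.8]
force: [-6.1, -1.3, 7.4]
gripper_width: 11.9
gripper_force: 20.0
```

Call:
send_rows:
  targets:
    - [[0, 0, 0, 0, 0, 0, -0.1], [0, 0, 0, 0, 0, 0, -0.1], [0, 0, 0, 0, 0, 0.24, -0.1], [0, 0, 0, 0, 0, 0.24, -0.1], [0, 0, 0.083, -0.1575, -0.177, 0, -0.1], [0, 0, 0.083, -0.1575, -0.177, 0, -0.1], [0, 0, 0.083, -0.1575, -0.177, 0, -0.1], [0, 0, 0.083, -0.1575, -0.177, 0, -0.1], [0, 0, 0.083, -0.1575, -0.177, 0, -0.1], [0, 0, 0.083, -0.1575, -0.177, 0, -0.1], [0, 0, 0.083, -0.1575, -0.177, 0, -0.1], [0, 0, 0.083, -0.1575, -0.177, 0, -0.1]]

```text
time_s: 7.6
ee_pos: [421.3, -230.2, 211.7]
ee_rot: [-180.0, 0.0, 154.8]
force: [0.3, -0.3, 0.4]
gripper_width: 50.1
gripper_force: 0.0
```

Run:
```python
from h import *
for n in ("top","side"):
    p,d=shot(n,n+"1"); np.save(n+"_d1.npy",d)
    r=optics.place_of(n,"station_1"); print(n,[(np.round(x["at"],1).tolist(),round(x["conf"],2),atz(n,[x["at"]],56).round(1).tolist()) for x in r[:5]])
    r=optics.place_of(n,"start_top"); print(n,[(np.round(x["at"],1).tolist(),round(x["conf"],2),atz(n,[x["at"]],128).round(1).tolist()) for x in r[:3]])
    r=optics.place_of(n,"cover_grip"); print(n,[(np.round(x["at"],1).tolist(),round(x["conf"],2),atz(n,[x["at"]],131).round(1).tolist()) for x in r[:3]])
    b=cv2.resize(p[145:220,225:345,::-1],None,fx=5,fy=5,interpolation=cv2.INTER_CUBIC)
    cv2.imwrite(f"pics/c{n}.png",b)
    # predicted stations
    S=np.array([567.6,45.2,56]); yv=np.array([-.0776,.997,0])
    print("pred",[proj(n,S+k*58*yv).round(1).tolist() for k in(1,0,-1)])
d=np.load("top_d1.npy"); X,_=cloud("top",d)
yaw=np.radians(4.45);c,s=np.cos(yaw),np.sin(yaw)
P=(X[:,:2]-[567.6,45.2])@np.array([[c,-s],[s,c]])
m=(abs(P[:,0])<22)&(abs(P[:,1])<110)
for y0 in range(-110,111,4):
    q=m&(abs(P[:,1]-y0)<2); print(y0,np.percentile(X[q,2],[10,50,90]).round().tolist() if q.sum()>2 else None,end="; ")
print()
for x0 in range(-64,64,4):
    q=(abs(P[:,0]-x0)<2)&(abs(P[:,1])<10); print(x0,np.percentile(X[q,2],[10,50,90]).round().tolist() if q.sum()>2 else None,end="; ")
print(env.state()["ee_pos"],env.state()["ee_rot"])
```

```text
top [([279.1, 190.6], 0.87, [[582.6, 47.6, 56.0]]), ([264.6, 194.9], 0.82, [[567.2, 94.3, 56.0]]), ([297.1, 192.5], 0.7, [[577.5, -11.4, 56.0]])]
top [([320.4, 193.5], 0.41, [[560.2, -85.7, 128.0]]), ([419.9, 202.9], 0.21, [[537.0, -393.7, 128.0]])]
top [([278.0, 157.0], 0.71, [[673.9, 49.2, 131.0]]), ([321.4, 190.4], 0.3, [[569.4, -88.6, 131.0]])]
pred [[[261.9, 196.1]], [[279.7, 195.1]], [[297.4, 194.1]]]
side [([297.0, 212.8], 0.92, [[569.3, 37.5, 56.0]]), ([311.6, 214.8], 0.7, [[572.7, -10.8, 56.0]]), ([279.7, 207.7], 0.59, [[579.9, 102.3, 56.0]])]
side [([313.6, 265.3], 0.48, [[274.7, -126.0, 128.0]]), ([335.2, 200.5], 0.44, [[566.9, -90.2, 128.0]])]
side [([302.0, 175.1], 0.9, [[680.4, 59.9, 131.0]])]
pred [[[277.4, 210.4]], [[294.6, 212.7]], [[312.1, 215.0]]]
-110 [106.0, 108.0, 110.0]; -106 [104.0, 107.0, 110.0]; -102 [98.0, 106.0, 108.0]; -98 [15.0, 19.0, 79.0]; -94 [14.0, 18.0, 21.0]; -90 [16.0, 18.0, 22.0]; -86 [15.0, 19.0, 21.0]; -82 [15.0, 18.0, 21.0]; -78 [16.0, 49.0, 52.0]; -74 [17.0, 49.0, 53.0]; -70 [13.0, 18.0, 21.0]; -66 [15.0, 19.0, 21.0]; -62 [14.0, 17.0, 22.0]; 
[... 1089 characters left out ...]
-48 None; -44 None; -40 None; -36 None; -32 [14.0, 15.0, 20.0]; -28 [13.0, 18.0, 21.0]; -24 [16.0, 18.0, 20.0]; -20 [14.0, 17.0, 23.0]; -16 [19.0, 20.0, 23.0]; -12 [16.0, 18.0, 21.0]; -8 [15.0, 19.0, 22.0]; -4 [15.0, 17.0, 22.0]; 0 [16.0, 18.0, 21.0]; 4 [15.0, 16.0, 19.0]; 8 [15.0, 17.0, 19.0]; 12 [16.0, 18.0, 21.0]; 16 [16.0, 18.0, 21.0]; 20 [12.0, 19.0, 22.0]; 24 [16.0, 18.0, 19.0]; 28 [14.0, 16.0, 19.0]; 32 [15.0, 18.0, 22.0]; 36 [15.0, 19.0, 55.0]; 40 [17.0, 58.0, 66.0]; 44 [21.0, 68.0, 101.0]; 48 [91.0, 110.0, 115.0]; 52 [109.0, 111.0, 114.0]; 56 [109.0, 112.0, 116.0]; 60 [108.0, 112.0, 115.0]; [ 423.62590043 -228.1250937   211.77323548] [ 1.79977491e+02 -6.25273869e-03  1.54494718e+02]
```

View pics/ctop.png

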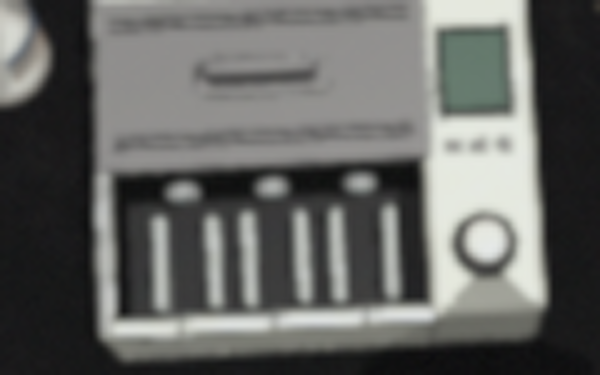

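The top crop shows the compartment open with three pairs of white cheeks. They match my predicted centres to about 1 mm. Next I'll refine with cheek centroids and go down on the short cell.

Run:
```python
from h import *
yaw=np.radians(4.45);c,s=np.cos(yaw),np.sin(yaw)
for n in("top","side"):
    d=np.load(n+"_d1.npy"); X,_=cloud(n,d)
    P=(X[:,:2]-[567.6,45.2])@np.array([[c,-s],[s,c]])
    m=(X[:,2]>44)&(X[:,2]<58)&(abs(P[:,0])<30)
    for y0 in (-75.5,-40.5,-17.5,17.5,40.5,75.5):
        q=m&(abs(P[:,1]-y0)<6)
        if q.sum()<8: continue
        f=np.polyfit(P[q,0],P[q,1],1); print(n,y0,q.sum(),"dy",round(np.median(P[q,1])-y0,2),"slope deg",round(np.degrees(f[0]),1),"x",P[q,0].min().round(),P[q,0].max().round())
    for nm,(x,y) in {"short":(419.4,-229.5),"medium":(478.7,-377.3)}.items():
        q=(X[:,2]>74)&(X[:,2]<92)&(np.hypot(X[:,0]-x,X[:,1]-y)<30)
        if q.sum()>10:
            r=cv2.minAreaRect(X[q,:2].astype(np.float32)); print(n,nm,q.sum(),np.round(r[0],1),np.round(r[1],1),round(r[2],1))
    k=X[(abs(X[:,0]-565)<30)&(abs(X[:,1]+89)<30)&(X[:,2]>122)]
    print("btn",len(k),k.mean(0).round(1),np.median(k[:,2]))
```

```text
top -75.5 29 dy -0.49 slope deg 1.4 x -30.0 24.0
top -40.5 32 dy -0.75 slope deg -1.6 x -30.0 26.0
top -17.5 31 dy -0.59 slope deg -1.8 x -29.0 28.0
top 17.5 31 dy -1.0 slope deg -0.4 x -27.0 27.0
top 40.5 35 dy -0.79 slope deg -1.7 x -30.0 28.0
top 75.5 32 dy -0.72 slope deg 3.0 x -27.0 27.0
top short 34 [ 416.9 -230.5] [19.1 25.4] 65.5
btn 65 [561.5 -91.  127.8] 128.1387284457339
side short 87 [ 419.2 -229.7] [27.7 26.7] 61.5
side medium 115 [ 480.7 -378.4] [25.7 42.8] 82.1
btn 50 [560.  -92.7 128. ] 128.99676152670037
```

Call:
send_rows:
  targets:
    - [[0, 0, 0, -0.02, -0.008, -0.2, -0.1], [0, 0, 0, 0, 0, -0.2, -0.1], [0, 0, 0, 0, 0, -0.2, -0.1], [0, 0, 0, 0, 0, -0.12, -0.1], [0, 0, 0, 0, 0, -0.1, -0.1], [0, 0, 0, 0, 0, 0, 1], [0, 0, 0, 0, 0, 0, 1], [0, 0, 0, 0, 0, 0, 1], [0, 0, 0, 0, 0, 0, 1], [0, 0, 0, 0, 0, 0, 1]]
  grip_force: 15

```text
time_s: 9.0
ee_pos: [419.8, -230.9, 49.1]
ee_rot: [180.0, 0.2, 154.4]
force: [0.8, 1.3, 2.7]
gripper_width: 26.2
gripper_force: 15.0
```

Call:
send_rows:
  targets:
    - [[0, 0, 0, 0, 0, 0.1, 1], [0, 0, 0, 0, 0, 0.22, 1], [0, 0, 0, 0, 0, 0.22, 1], [0, 0, 0, 0, 0, 0.22, 1], [0, 0, 0.0417, 0.0896, 0.2083, 0, 1], [0, 0, 0.0417, 0.0896, 0.2083, 0, 1], [0, 0, 0.0417, 0.0896, 0.2083, 0, 1], [0, 0, 0.0417, 0.0896, 0.2083, 0, 1], [0, 0, 0.0417, 0.0896, 0.2083, 0, 1], [0, 0, 0.0417, 0.0896, 0.2083, 0, 1], [0, 0, 0.0417, 0.0896, 0.2083, 0, 1], [0, 0, 0.0417, 0.0896, 0.2083, 0, 1]]

```text
time_s: 10.2
ee_pos: [562.3, 104.3, 200.3]
ee_rot: [-180.0, 0.0, -175.4]
force: [1.2, -0.4, -0.3]
gripper_width: 25.8
gripper_force: 15.0
```

Call:
send_rows:
  targets:
    - [[0, 0, 0, 0, 0, 0, 1], [0, 0, 0, 0, 0, 0, 1]]

```text
time_s: 10.4
ee_pos: [561.8, 103.2, 199.7]
ee_rot: [-180.0, -0.1, -175.5]
force: [-1.3, -0.4, -1.8]
gripper_width: 26.5
gripper_force: 15.0
```

Call:
send_rows:
  targets:
    - [[0, 0, 0, 0.006, -0.004, -0.15, 1], [0, 0, 0, 0, 0, -0.2, 1], [0, 0, 0, 0, 0, -0.12, 1], [0, 0, 0, 0, 0, 0, 1]]

```text
time_s: 10.8
ee_pos: [559.9, 99.8, 102.8]
ee_rot: [-179.9, -0.5, -175.7]
force: [0.0, -0.8, -1.8]
gripper_width: 26.1
gripper_force: 15.0
```

Call:
send_rows:
  targets:
    - [[0, 0, 0, 0, 0, -0.05, 1], [0, 0, 0, 0, 0, -0.05, 1], [0, 0, 0, 0, 0, 0, 1]]

```text
time_s: 11.1
ee_pos: [563.0, 101.5, 85.7]
ee_rot: [-180.0, -0.0, -175.6]
force: [-0.7, 0.9, -0.4]
gripper_width: 26.0
gripper_force: 15.0
```

Call:
send_rows:
  targets:
    - [[0, 0, 0, 0, 0, -0.05, 1], [0, 0, 0, 0, 0, -0.04, 1], [0, 0, 0, 0, 0, -0.015, 1], [0, 0, 0, 0, 0, 0, 1], [0, 0, 0, 0, 0, 0, 1]]

```text
time_s: 11.6
ee_pos: [563.2, 101.9, 64.9]
ee_rot: [-180.0, -0.0, -175.6]
force: [-1.0, -0.2, 0.6]
gripper_width: 26.2
gripper_force: 15.0
```

Call:
send_rows:
  targets:
    - [[0, 0, 0, 0, 0, 0, 0], [0, 0, 0, 0, 0, 0, 0], [0, 0, 0, 0, 0, 0, 0], [0, 0, 0, 0, 0, 0.1, 0], [0, 0, 0, 0, 0, 0.24, 0], [0, 0, 0, 0, 0, 0.24, 0], [0, 0, 0, 0, 0, 0.17, 0]]

```text
time_s: 12.3
ee_pos: [564.2, 102.0, 218.4]
ee_rot: [180.0, 0.2, -175.6]
force: [0.9, 0.3, 0.4]
gripper_width: 45.3
gripper_force: 0.0
```

Call:
send_rows:
  targets:
    - [[0, 0, -0.0126, -0.0418, -0.2398, 0, -0.1], [0, 0, -0.0126, -0.0418, -0.2398, 0, -0.1], [0, 0, -0.0126, -0.0418, -0.2398, 0, -0.1], [0, 0, -0.0126, -0.0418, -0.2398, 0, -0.1], [0, 0, -0.0126, -0.0418, -0.2398, 0, -0.1], [0, 0, -0.0126, -0.0418, -0.2398, 0, -0.1], [0, 0, -0.0126, -0.0418, -0.2398, 0, -0.1], [0, 0, -0.0126, -0.0418, -0.2398, 0, -0.1], [0, 0, -0.0126, -0.0418, -0.2398, 0, -0.1], [0, 0, -0.0126, -0.0418, -0.2398, 0, -0.1], [0, 0, 0, 0, 0, 0, -0.1], [0, 0, 0, 0, 0, 0, -0.1]]

```text
time_s: 13.5
ee_pos: [479.2, -378.3, 214.4]
ee_rot: [179.9, -0.0, 173.0]
force: [-0.9, 0.3, -0.1]
gripper_width: 50.2
gripper_force: 0.0
```

Run:
```python
from h import *
s=env.state(); print(s["ee_pos"],s["ee_rot"])
yaw=np.radians(4.45);c,s=np.cos(yaw),np.sin(yaw)
for n in("top","side"):
    p,d=shot(n,n+"2"); X,_=cloud(n,d)
    q=(X[:,2]>84)&(X[:,2]<106)&(np.hypot(X[:,0]-563,X[:,1]-102)<22)
    if q.sum()>5:
        r=cv2.minAreaRect(X[q,:2].astype(np.float32)); print(n,q.sum(),np.round(r[0],1),np.round(r[1],1),round(r[2],1),np.median(X[q,2]))
```

```text
[ 479.18339688 -378.30830242  214.44496159] [ 1.79929983e+02 -3.48783109e-02  1.72964043e+02]
top 71 [559.6 101.2] [24.7 25.8] 3.0 97.13199503548833
side 75 [560.7 100.9] [28.6 27.1] 6.6 96.70478376757204
```

Call:
send_rows:
  targets:
    - [[0, 0, 0, 0, 0, -0.2, -0.1], [0, 0, 0, 0, 0, -0.2, -0.1], [0, 0, 0, 0, 0, -0.2, -0.1], [0, 0, 0, 0, 0, -0.13, -0.1], [0, 0, 0, 0, 0, -0.1, -0.1], [0, 0, 0, 0, 0, 0, 1], [0, 0, 0, 0, 0, 0, 1], [0, 0, 0, 0, 0, 0, 1], [0, 0, 0, 0, 0, 0, 1], [0, 0, 0, 0, 0, 0, 1]]

```text
time_s: 14.6
ee_pos: [480.8, -377.9, 50.7]
ee_rot: [-180.0, 0.2, 173.1]
force: [-0.4, 2.1, 5.7]
gripper_width: 25.7
gripper_force: 15.0
```

Call:
send_rows:
  targets:
    - [[0, 0, 0, 0, 0, 0.1, 1], [0, 0, 0, 0, 0, 0.22, 1], [0, 0, 0, 0, 0, 0.22, 1], [0, 0, 0, 0, 0, 0.22, 1], [0, 0, 0.014, 0.0482, 0.2347, 0, 1], [0, 0, 0.014, 0.0482, 0.2347, 0, 1], [0, 0, 0.014, 0.0482, 0.2347, 0, 1], [0, 0, 0.014, 0.0482, 0.2347, 0, 1], [0, 0, 0.014, 0.0482, 0.2347, 0, 1], [0, 0, 0.014, 0.0482, 0.2347, 0, 1], [0, 0, 0.014, 0.0482, 0.2347, 0, 1], [0, 0, 0.014, 0.0482, 0.2347, 0, 1]]

```text
time_s: 15.8
ee_pos: [556.7, -0.5, 201.2]
ee_rot: [-180.0, 0.0, -176.8]
force: [0.4, -1.1, -1.2]
gripper_width: 26.0
gripper_force: 15.0
```

Call:
send_rows:
  targets:
    - [[0, 0, 0.014, 0.0482, 0.2347, 0, 1], [0, 0, 0, 0, 0, 0, 1], [0, 0, 0, 0, 0, 0, 1], [0, 0, 0, 0, 0, 0, 1]]

```text
time_s: 16.2
ee_pos: [566.1, 43.8, 200.9]
ee_rot: [-180.0, -0.0, -175.6]
force: [-0.3, -0.5, -1.3]
gripper_width: 25.8
gripper_force: 15.0
```

Call:
send_rows:
  targets:
    - [[0, 0, 0, 0.007, 0.002, -0.15, 1], [0, 0, 0, 0, 0, -0.2, 1], [0, 0, 0, 0, 0, -0.13, 1], [0, 0, 0, 0, 0, 0, 1], [0, 0, 0, 0, 0, -0.05, 1], [0, 0, 0, 0, 0, -0.04, 1], [0, 0, 0, 0, 0, 0, 1]]

```text
time_s: 16.9
ee_pos: [567.8, 44.8, 87.0]
ee_rot: [180.0, -0.0, -175.6]
force: [0.3, 0.6, -1.4]
gripper_width: 26.1
gripper_force: 15.0
```

Call:
send_rows:
  targets:
    - [[0, 0, 0, 0, 0, -0.05, 1], [0, 0, 0, 0, 0, -0.04, 1], [0, 0, 0, 0, 0, -0.015, 1], [0, 0, 0, 0, 0, 0, 1], [0, 0, 0, 0, 0, 0, 1]]

```text
time_s: 17.4
ee_pos: [567.6, 45.2, 66.5]
ee_rot: [180.0, -0.0, -175.6]
force: [-2.9, -0.4, 5.4]
gripper_width: 26.2
gripper_force: 15.0
```

Call:
send_rows:
  targets:
    - [[0, 0, 0, 0, 0, 0, 0], [0, 0, 0, 0, 0, 0, 0], [0, 0, 0, 0, 0, 0, 0], [0, 0, 0, 0, 0, 0.1, 0], [0, 0, 0, 0, 0, 0.24, 0], [0, 0, 0, 0, 0, 0.24, 0], [0, 0, 0, 0, 0, 0.17, 0]]

```text
time_s: 18.1
ee_pos: [568.8, 45.2, 219.1]
ee_rot: [-180.0, 0.2, -175.6]
force: [0.2, -0.4, 0.0]
gripper_width: 45.6
gripper_force: 0.0
```

Call:
send_rows:
  targets:
    - [[0, 0, -0.091, 0.047, 0.0036, 0, -0.3], [0, 0, -0.091, 0.047, 0.0036, 0, -0.3], [0, 0, -0.091, 0.047, 0.0036, 0, -0.3], [0, 0, -0.091, 0.047, 0.0036, 0, -0.3], [0, 0, -0.091, 0.047, 0.0036, 0, -0.3], [0, 0, -0.091, 0.047, 0.0036, 0, -0.3], [0, 0, -0.091, 0.047, 0.0036, 0, -0.3], [0, 0, -0.091, 0.047, 0.0036, 0, -0.3], [0, 0, -0.091, 0.047, 0.0036, 0, -0.3], [0, 0, -0.091, 0.047, 0.0036, 0, -0.3], [0, 0, -0.09, 0.047, 0.0036, 0, -0.3], [0, 0, 0, 0, 0, 0, -0.3]]

```text
time_s: 19.3
ee_pos: [672.1, 53.1, 215.2]
ee_rot: [180.0, -0.0, 94.4]
force: [-0.9, -0.5, -0.4]
gripper_width: 59.5
gripper_force: 0.0
```

Run:
```python
from h import *
s=env.state(); print(s["ee_pos"],s["ee_rot"])
for n in("top","side"):
    p,d=shot(n,n+"3"); X,_=cloud(n,d)
    for x,y in((561,101.5),(567.6,44.8)):
        q=(X[:,2]>84)&(X[:,2]<106)&(abs(X[:,0]-x)<26)&(abs(X[:,1]-y)<19)
        if q.sum()>5:
            r=cv2.minAreaRect(X[q,:2].astype(np.float32)); print(n,q.sum(),np.round(r[0],1),np.round(r[1],1),round(r[2],1),np.median(X[q,2]))
```

```text
[672.09574482  53.12007594 215.20126301] [ 1.79999341e+02 -1.37321411e-03  9.44448376e+01]
side 73 [559.9 100.7] [30.  25.7] 2.8 95.7786460053112
side 95 [564.7  43.9] [39.9 27.1] 3.7 97.55434297278383
```

Both cells are seated. Now I'll close the cover.

Call:
send_rows:
  targets:
    - [[0, 0, 0, 0, 0, -0.125, -0.3], [0, 0, 0, 0, 0, -0.125, -0.3], [0, 0, 0, 0, 0, -0.125, -0.3], [0, 0, 0, 0, 0, -0.115, -0.3], [0, 0, 0, 0, 0, 0, 1], [0, 0, 0, 0, 0, 0, 1], [0, 0, 0, 0, 0, 0, 1], [0, 0, 0, 0, 0, 0, 1], [0, 0, 0, 0, 0, 0, 1], [0, 0, 0, 0, 0, 0, 1], [0, 0, 0, 0, 0, 0, 1], [0, 0, 0, 0, 0, 0, 1]]
  grip_force: 20

```text
time_s: 20.6
ee_pos: [671.3, 53.1, 118.6]
ee_rot: [180.0, -0.0, 94.4]
force: [-1.3, -0.5, 3.6]
gripper_width: 11.8
gripper_force: 20.0
```

Call:
send_rows:
  targets:
    - [[0, 0, 0, -0.075, -0.0058, 0, 1], [0, 0, 0, -0.075, -0.0058, 0, 1], [0, 0, 0, -0.075, -0.0058, 0, 1], [0, 0, 0, -0.075, -0.0058, 0, 1], [0, 0, 0, -0.075, -0.0058, 0, 1], [0, 0, 0, -0.075, -0.0058, 0, 1], [0, 0, 0, -0.05, -0.0039, 0, 1], [0, 0, 0, -0.02, -0.0016, 0, 1], [0, 0, 0, -0.02, -0.0016, 0, 1], [0, 0, 0, 0, 0, 0, 1]]

```text
time_s: 21.6
ee_pos: [567.7, 45.1, 118.5]
ee_rot: [179.4, -0.0, 94.4]
force: [9.8, 1.7, -3.2]
gripper_width: 11.6
gripper_force: 20.0
```

Call:
send_rows:
  targets:
    - [[0, 0, 0, 0, 0, 0, -0.5], [0, 0, 0, 0, 0, 0, -0.5], [0, 0, 0, 0, 0, 0, -0.5], [0, 0, 0, 0, 0, 0.2, -0.5], [0, 0, 0, 0, 0, 0.1, 1], [0, 0, 0, 0, -0.228, 0, 1], [0, 0, 0, 0, -0.228, 0, 1], [0, 0, 0, 0, -0.228, 0, 1], [0, 0, 0, 0, 0, 0, 1], [0, 0, 0, 0, 0, 0, 1]]

```text
time_s: 22.6
ee_pos: [562.7, -92.8, 177.6]
ee_rot: [-179.9, -0.0, 94.3]
force: [-1.0, 0.7, -0.1]
gripper_width: 0.7
gripper_force: 0.0
```

Run:
```python
from h import *
s=env.state(); print(s["ee_pos"],s["ee_rot"],s["gripper_width"])
for n in("side","top"):
    p,d=shot(n,n+"4"); X,_=cloud(n,d)
    f=X[(X[:,2]>124)&(X[:,2]<150)&(abs(X[:,0]-567)<25)&(abs(X[:,1]-46)<50)]
    r=cv2.minAreaRect(f[:,:2].astype(np.float32)); print(n,len(f),np.round(r[0],1),np.round(r[1],1))
```

```text
[562.66890363 -92.82946547 177.56357337] [-1.79933636e+02 -4.84644334e-02  9.42894486e+01] 0.668037755194272
side 144 [566.1  43.5] [16.  68.1]
top 107 [565.3  44.9] [13.1 67.7]
```

Cover shut (fin at about 566). Now I'll press the button, going down in steps.

Call:
send_rows:
  targets:
    - [[0, 0, 0, -0.005, 0.003, -0.12, 1], [0, 0, 0, 0, 0, -0.1, 1], [0, 0, 0, 0, 0, 0, 1]]

```text
time_s: 23.0
ee_pos: [560.2, -89.6, 131.4]
ee_rot: [-179.7, -0.1, 94.6]
force: [-0.3, -0.3, 0.4]
gripper_width: 0.3
gripper_force: 0.0
```

Call:
send_rows:
  targets:
    - [[0, 0, 0, 0, 0, -0.015, 1], [0, 0, 0, 0, 0, -0.015, 1], [0, 0, 0, 0, 0, -0.015, 1], [0, 0, 0, 0, 0, 0, 1]]

```text
time_s: 23.4
ee_pos: [563.1, -91.1, 125.7]
ee_rot: [179.9, -0.0, 94.4]
force: [0.4, 2.2, 3.1]
gripper_width: 0.4
gripper_force: 1.4
```

Call:
send_rows:
  targets:
    - [[0, 0, 0, 0, 0, -0.015, 1], [0, 0, 0, 0, 0, -0.015, 1], [0, 0, 0, 0, 0, 0, 1]]

```text
time_s: 23.7
ee_pos: [563.2, -91.2, 122.1]
ee_rot: [179.8, -0.0, 94.4]
force: [-2.6, 3.9, 17.2]
gripper_width: 0.4
gripper_force: 8.8
```

Call:
send_rows:
  targets:
    - [[0, 0, 0, 0, 0, 0, 1], [0, 0, 0, 0, 0, 0.14, 1], [0, 0, 0, 0, 0, 0.15, -0.3], [0, 0, 0, 0.008, 0.228, 0, -0.3], [0, 0, 0, 0.008, 0.228, 0, -0.3], [0, 0, 0, 0.008, 0.225, 0, -0.3], [0, 0, 0, 0, 0, 0, -0.3], [0, 0, 0, 0, 0, 0, -0.3]]

```text
time_s: 24.5
ee_pos: [566.7, 45.0, 176.5]
ee_rot: [-179.9, 0.1, 94.6]
force: [0.1, -1.1, -1.0]
gripper_width: 45.4
gripper_force: 0.0
```

Call:
send_rows:
  targets:
    - [[0, 0, 0, 0, 0, -0.15, -0.3], [0, 0, 0, 0, 0, -0.145, -0.3], [0, 0, 0, 0, 0, 0, 1], [0, 0, 0, 0, 0, 0, 1], [0, 0, 0, 0, 0, 0, 1], [0, 0, 0, 0, 0, 0, 1], [0, 0, 0, 0, 0, 0, 1], [0, 0, 0, 0, 0, 0, 1], [0, 0, 0, 0, 0, 0, 1], [0, 0, 0, 0, 0, 0, 1]]

```text
time_s: 25.5
ee_pos: [567.7, 44.7, 118.6]
ee_rot: [179.9, 0.0, 94.4]
force: [0.4, -0.6, 2.5]
gripper_width: 12.0
gripper_force: 20.0
```

Call:
send_rows:
  targets:
    - [[0, 0, 0, 0.075, 0.0058, 0, 1], [0, 0, 0, 0.075, 0.0058, 0, 1], [0, 0, 0, 0.075, 0.0058, 0, 1], [0, 0, 0, 0.075, 0.0058, 0, 1], [0, 0, 0, 0.075, 0.0058, 0, 1], [0, 0, 0, 0.075, 0.0058, 0, 1], [0, 0, 0, 0.05, 0.0039, 0, 1], [0, 0, 0, 0.02, 0.0016, 0, 1], [0, 0, 0, 0, 0, 0, 1]]

```text
time_s: 26.4
ee_pos: [671.3, 52.7, 118.6]
ee_rot: [180.0, 0.0, 94.4]
force: [-1.2, -1.0, 5.4]
gripper_width: 11.6
gripper_force: 20.0
```

Call:
send_rows:
  targets:
    - [[0, 0, 0, 0, 0, 0, -0.3], [0, 0, 0, 0, 0, 0, -0.3], [0, 0, 0, 0, 0, 0, -0.3], [0, 0, 0, 0, 0, 0.24, -0.3], [0, 0, 0, 0, 0, 0.24, 0]]

```text
time_s: 26.9
ee_pos: [669.8, 52.8, 213.0]
ee_rot: [-179.7, -0.0, 94.4]
force: [1.2, -0.0, 1.4]
gripper_width: 45.2
gripper_force: 0.0
```

Call:
send_rows:
  targets:
    - [[0, 0, -0.091, -0.0472, -0.0034, 0, 0], [0, 0, -0.091, -0.0472, -0.0034, 0, 0], [0, 0, -0.091, -0.0472, -0.0034, 0, 0], [0, 0, -0.091, -0.0472, -0.0034, 0, 0], [0, 0, -0.091, -0.0472, -0.0034, 0, 0], [0, 0, -0.091, -0.0472, -0.0034, 0, 0], [0, 0, -0.091, -0.0472, -0.0034, 0, 0], [0, 0, -0.091, -0.0472, -0.0034, 0, 0], [0, 0, -0.091, -0.0472, -0.0034, 0, 0], [0, 0, -0.091, -0.0472, -0.0034, 0, 0], [0, 0, -0.09, -0.0472, -0.0034, 0, 0], [0, 0, 0, 0, 0, 0, 0]]

```text
time_s: 28.1
ee_pos: [566.1, 45.3, 213.9]
ee_rot: [180.0, 0.1, 4.5]
force: [0.4, 0.0, -0.4]
gripper_width: 45.6
gripper_force: 0.0
```

Call:
send_rows:
  targets:
    - [[0, 0, 0, 0, 0, 0, 0], [0, 0, 0, 0, 0, 0, 0]]

```text
time_s: 28.3
ee_pos: [567.7, 45.3, 213.9]
ee_rot: [180.0, -0.0, 4.5]
force: [-0.7, 1.0, -0.3]
gripper_width: 45.6
gripper_force: 0.0
```

Run:
```python
from h import *
s=env.state(); print(s["ee_pos"],s["ee_rot"],s["gripper_width"])
for n in("side","top"):
    p,d=shot(n,n+"5"); X,_=cloud(n,d)
    q=(X[:,2]>34)&(X[:,2]<52)&(X[:,0]>380)&(X[:,0]<620)&(X[:,1]>240)&(X[:,1]<440)
    if q.sum()>100:
        m=cv2.minAreaRect(X[q,:2].astype(np.float32)); print(n,q.sum(),np.round(m[0],1),np.round(m[1],1),round(m[2],1))
    for o in("slot_short","slot_medium","slot_long","rack"):
        r=optics.place_of(n,o); print(o,[(np.round(x["at"],1).tolist(),round(x["conf"],2),atz(n,[x["at"]],0 if o=="rack" else 52)[0].round(1).tolist()) for x in r[:2]])
```

```text
[567.66459255  45.32710808 213.92462869] [ 1.79995989e+02 -1.82575365e-02  4.54402533e+00] 45.61471674002874
side 777 [498.2 332.1] [ 90.5 192.4] 81.6
slot_short [([190.1, 221.3], 0.6, [428.8, 343.4, 52.0]), ([278.2, 213.1], 0.55, [554.9, 96.9, 52.0])]
slot_medium [([206.8, 212.5], 0.85, [488.0, 320.0, 52.0])]
slot_long [([213.6, 202.3], 0.78, [548.6, 331.9, 52.0])]
rack [([208.8, 222.9], 0.78, [500.3, 330.5, 0.0])]
top 1147 [496.  332.8] [ 88.2 186.2] 80.1
slot_short [([184.1, 233.1], 0.78, [437.6, 347.2, 52.0])]
slot_medium [([190.4, 210.9], 0.63, [510.1, 332.5, 52.0])]
slot_long [([193.7, 200.0], 0.94, [546.2, 324.5, 52.0])]
rack [([192.0, 218.0], 0.92, [494.7, 340.1, 0.0]), ([420.7, 200.8], 0.58, [569.6, -431.0, 0.0])]
```

Call:
send_rows:
  targets:
    - [[0, 0, 0, 0, 0, -0.2, 0], [0, 0, 0, 0, 0, -0.2, 0], [0, 0, 0, 0, 0, -0.2, 0], [0, 0, 0, 0, 0, -0.137, 0], [0, 0, 0, 0, 0, 0, 1], [0, 0, 0, 0, 0, 0, 1], [0, 0, 0, 0, 0, 0, 1], [0, 0, 0, 0, 0, 0, 1], [0, 0, 0, 0, 0, 0, 1]]
  grip_force: 15

```text
time_s: 29.7
ee_pos: [568.5, 45.3, 68.4]
ee_rot: [180.0, -0.2, 4.4]
force: [-0.5, 0.1, 3.8]
gripper_width: 25.7
gripper_force: 15.0
```

Call:
send_rows:
  targets:
    - [[0, 0, 0, 0, 0, 0, 1], [0, 0, 0, 0, 0, 0.1, 1], [0, 0, 0, 0, 0, 0.2, 1], [0, 0, 0, 0, 0, 0.2, 1], [0, 0, 0, 0, 0, 0.2, 1], [0, 0, 0, 0, 0, 0, 1]]

```text
time_s: 30.3
ee_pos: [570.5, 45.5, 212.9]
ee_rot: [180.0, -0.7, 4.4]
force: [0.1, 0.6, -0.7]
gripper_width: 25.8
gripper_force: 15.0
```

```bash
cat > rk.py <<'E'
from h import *
s=env.state(); print(s["ee_pos"].round(1),s["ee_rot"].round(1),s["gripper_width"].round(1))
p,d=shot("top"); X,_=cloud("top",d)
p2,d2=shot("side"); X2,_=cloud("side",d2)
f=lambda X,lo,hi:(X[:,2]>lo)&(X[:,2]<hi)&(X[:,0]>360)&(X[:,0]<640)&(X[:,1]>220)&(X[:,1]<460)
for n,A in(("top",X),("side",X2)):
    q=f(A,36,50)
    if q.sum()<300: continue
    m=cv2.minAreaRect(A[q,:2].astype(np.float32)); print(n,np.round(m[0],1),np.round(m[1],1),round(m[2],1))
    yaw=np.radians(m[2]); c,s_=np.cos(yaw),np.sin(yaw); P=(A[:,:2]-m[0])@np.array([[c,-s_],[s_,c]])
    for k in(1,0,-1):
        r=f(A,6,24)&(abs(P[:,0])<34)&(abs(P[:,1]-58*k)<18)
        if r.sum()>4:
            lo,hi=P[r].min(0),P[r].max(0); print(k,r.sum(),"pocket x",lo[0].round(),hi[0].round(),"y",lo[1].round(),hi[1].round(), "z",np.median(A[r,2]).round(),"slot",(np.array(m[0])+58*k*np.array([-s_,c])).round(1))
E
python3 rk.py
```

```text
Traceback (most recent call last):
  File "rk.py", line 2, in <module>
    s=env.state(); print(s["ee_pos"].round(1),s["ee_rot"].round(1),s["gripper_width"].round(1))
                                                                   ^^^^^^^^^^^^^^^^^^^^^^^^
AttributeError: 'float' object has no attribute 'round'
```

```bash
sed -i 's/s\["gripper_width"\].round(1)/s["gripper_width"]/' rk.py; python3 rk.py
```

```text
[570.5  45.5 212.9] [180.   -0.7   4.4] 25.769091658085195
top [495.8 333.1] [ 87.6 186.1] 80.7
1 73 pocket x -8.0 19.0 y 43.0 72.0 z 14.0 slot [438.6 342.4]
0 107 pocket x -16.0 24.0 y -15.0 12.0 z 14.0 slot [495.8 333.1]
-1 141 pocket x -23.0 32.0 y -74.0 -47.0 z 14.0 slot [553.1 323.8]
side [498.1 332.1] [ 89.6 190.8] 81.7
1 10 pocket x 10.0 21.0 y 41.0 54.0 z 20.0 slot [440.7 340.5]
0 13 pocket x 4.0 25.0 y -16.0 -7.0 z 20.0 slot [498.1 332.1]
-1 15 pocket x -2.0 32.0 y -75.0 -69.0 z 19.0 slot [555.4 323.7]
```

Call:
send_rows:
  targets:
    - [[0, 0, 0.0942, -0.0392, 0.1605, 0, 1], [0, 0, 0.0942, -0.0392, 0.1605, 0, 1], [0, 0, 0.0942, -0.0392, 0.1605, 0, 1], [0, 0, 0.0942, -0.0392, 0.1605, 0, 1], [0, 0, 0.0942, -0.0392, 0.1605, 0, 1], [0, 0, 0.0942, -0.0392, 0.1605, 0, 1], [0, 0, 0.0942, -0.0392, 0.1605, 0, 1], [0, 0, 0.0942, -0.0392, 0.1605, 0, 1], [0, 0, 0.0942, -0.0392, 0.1605, 0, 1], [0, 0, 0, 0, 0, 0, 1], [0, 0, 0, 0, 0, 0, 1], [0, 0, 0, 0, 0, 0, 1]]

```text
time_s: 31.6
ee_pos: [496.2, 333.0, 205.2]
ee_rot: [-179.9, 0.1, 80.7]
force: [-0.6, -0.8, -1.5]
gripper_width: 26.1
gripper_force: 15.0
```

```bash
python3 rk.py
```

```text
[496.2 333.  205.2] [-1.799e+02  1.000e-01  8.070e+01] 26.062723807579985
top [495.9 331.5] [ 86.3 187.7] 81.6
1 62 pocket x -6.0 20.0 y 43.0 72.0 z 14.0 slot [438.5 340. ]
0 102 pocket x -14.0 27.0 y -16.0 13.0 z 14.0 slot [495.9 331.5]
-1 137 pocket x -22.0 33.0 y -74.0 -47.0 z 14.0 slot [553.2 323. ]
side [497.5 332.9] [ 89.5 188.6] 81.2
1 8 pocket x 9.0 19.0 y 41.0 53.0 z 21.0 slot [440.2 341.8]
0 12 pocket x 3.0 28.0 y -18.0 -12.0 z 18.0 slot [497.5 332.9]
-1 16 pocket x -5.0 33.0 y -75.0 -69.0 z 20.0 slot [554.8 324.1]
```

Call:
send_rows:
  targets:
    - [[0, 0, 0, 0.005, 0.006, -0.2, 1], [0, 0, 0, 0, 0, -0.2, 1], [0, 0, 0, 0, 0, -0.1, 1], [0, 0, 0, 0, 0, 0, 1], [0, 0, 0, 0, 0, -0.05, 1], [0, 0, 0, 0, 0, -0.04, 1], [0, 0, 0, 0, 0, 0, 1]]

```text
time_s: 32.4
ee_pos: [497.6, 335.1, 88.4]
ee_rot: [-180.0, 0.0, 80.7]
force: [-0.1, -0.7, -1.6]
gripper_width: 26.2
gripper_force: 15.0
```

Entered the pocket without force; continuing down.

Call:
send_rows:
  targets:
    - [[0, 0, 0, 0, 0, -0.05, 1], [0, 0, 0, 0, 0, -0.045, 1], [0, 0, 0, 0, 0, -0.02, 1], [0, 0, 0, 0, 0, 0, 1], [0, 0, 0, 0, 0, 0, 1]]

```text
time_s: 32.9
ee_pos: [497.7, 335.5, 65.5]
ee_rot: [180.0, -0.0, 80.7]
force: [0.5, 1.4, -1.4]
gripper_width: 25.8
gripper_force: 15.0
```

Call:
send_rows:
  targets:
    - [[0, 0, 0, 0, 0, -0.012, 1], [0, 0, 0, 0, 0, 0, 1]]

```text
time_s: 33.1
ee_pos: [498.1, 335.6, 64.2]
ee_rot: [179.9, -0.1, 80.7]
force: [-0.6, -0.3, 2.5]
gripper_width: 26.0
gripper_force: 15.0
```

Call:
send_rows:
  targets:
    - [[0, 0, 0, 0, 0, 0, 0], [0, 0, 0, 0, 0, 0, 0], [0, 0, 0, 0, 0, 0, 0], [0, 0, 0, 0, 0, 0.1, 0], [0, 0, 0, 0, 0, 0.24, 0], [0, 0, 0, 0, 0, 0.24, 0], [0, 0, 0, 0, 0, 0.17, 0]]

```text
time_s: 33.8
ee_pos: [498.4, 335.8, 216.4]
ee_rot: [179.8, -0.1, 80.7]
force: [-0.3, -0.1, -0.7]
gripper_width: 45.7
gripper_force: 0.0
```

Call:
send_rows:
  targets:
    - [[0, 0, -0.0942, 0.0361, -0.1297, 0, 0], [0, 0, -0.0942, 0.0361, -0.1297, 0, 0], [0, 0, -0.0942, 0.0361, -0.1297, 0, 0], [0, 0, -0.0942, 0.0361, -0.1297, 0, 0], [0, 0, -0.0942, 0.0361, -0.1297, 0, 0], [0, 0, -0.0942, 0.0361, -0.1297, 0, 0], [0, 0, -0.0942, 0.0361, -0.1297, 0, 0], [0, 0, -0.0942, 0.0361, -0.1297, 0, 0], [0, 0, -0.0942, 0.0361, -0.1297, 0, 0], [0, 0, 0, 0, 0, 0, 0], [0, 0, 0, 0, 0, 0, 0], [0, 0, 0, 0, 0, 0, 0]]

```text
time_s: 35.0
ee_pos: [562.4, 102.7, 213.1]
ee_rot: [-180.0, 0.0, 4.5]
force: [0.7, 0.7, -1.2]
gripper_width: 45.4
gripper_force: 0.0
```

```bash
cat >> rk.py <<'E'
for n,A in(("top",X),("side",X2)):
    q=f(A,80,104)
    if q.sum()>10: m=cv2.minAreaRect(A[q,:2].astype(np.float32)); print("lid",n,q.sum(),np.round(m[0],1),np.round(m[1],1),round(m[2],1),np.median(A[q,2]).round(1))
E
python3 rk.py
```

```text
[562.4 102.7 213.1] [-180.     0.     4.5] 45.44551299538097
top [496.2 333.4] [ 87.2 186.6] 80.0
1 76 pocket x -9.0 17.0 y 43.0 72.0 z 14.0 slot [439.1 343.4]
-1 141 pocket x -23.0 32.0 y -74.0 -46.0 z 14.0 slot [553.4 323.4]
side [497.5 333.8] [ 91.7 188.6] 81.6
1 8 pocket x 6.0 18.0 y 41.0 54.0 z 21.0 slot [440.1 342.3]
-1 18 pocket x -3.0 30.0 y -75.0 -68.0 z 20.0 slot [554.8 325.3]
lid top 115 [495.8 332.6] [39.1 25.4] 81.3 93.4
lid side 94 [496.6 330.2] [41.6 28.4] 75.9 92.7
```

Call:
send_rows:
  targets:
    - [[0, 0, 0, 0.003, -0.003, -0.2, 0], [0, 0, 0, 0, 0, -0.2, 0], [0, 0, 0, 0, 0, -0.2, 0], [0, 0, 0, 0, 0, -0.135, 0], [0, 0, 0, 0, 0, 0, 1], [0, 0, 0, 0, 0, 0, 1], [0, 0, 0, 0, 0, 0, 1], [0, 0, 0, 0, 0, 0, 1], [0, 0, 0, 0, 0, 0, 1]]

```text
time_s: 36.0
ee_pos: [564.5, 101.7, 68.0]
ee_rot: [-180.0, -0.2, 4.4]
force: [-0.6, 0.6, 4.2]
gripper_width: 26.1
gripper_force: 15.0
```

Call:
send_rows:
  targets:
    - [[0, 0, 0, 0, 0, 0, 1], [0, 0, 0, 0, 0, 0.1, 1], [0, 0, 0, 0, 0, 0.2, 1], [0, 0, 0, 0, 0, 0.2, 1], [0, 0, 0, 0, 0, 0.2, 1], [0, 0, 0, 0, 0, 0, 1], [0, 0, 0, 0, 0, 0, 1]]

```text
time_s: 36.7
ee_pos: [563.3, 101.2, 207.0]
ee_rot: [180.0, -0.1, 4.4]
force: [0.3, -0.3, -0.9]
gripper_width: 25.9
gripper_force: 15.0
```

```bash
python3 rk.py
```

```text
[563.3 101.2 207. ] [ 1.8e+02 -1.0e-01  4.4e+00] 25.925748156902582
top [496. 333.] [ 87.4 186.1] 80.3
1 75 pocket x -8.0 18.0 y 43.0 71.0 z 14.0 slot [438.8 342.8]
-1 138 pocket x -23.0 32.0 y -74.0 -46.0 z 14.0 slot [553.2 323.2]
side [496.6 332.9] [ 90.9 188.4] 81.3
1 5 pocket x 8.0 18.0 y 41.0 48.0 z 18.0 slot [439.2 341.7]
-1 12 pocket x 2.0 31.0 y -76.0 -68.0 z 20.0 slot [553.9 324. ]
lid top 114 [495.6 332.9] [40.8 26.1] 81.4 93.2
lid side 94 [496.4 331.5] [39. 27.] 83.5 92.8
```

Call:
send_rows:
  targets:
    - [[0, 0, 0.0941, -0.0682, 0.1349, 0, 1], [0, 0, 0.0941, -0.0682, 0.1349, 0, 1], [0, 0, 0.0941, -0.0682, 0.1349, 0, 1], [0, 0, 0.0941, -0.0682, 0.1349, 0, 1], [0, 0, 0.0941, -0.0682, 0.1349, 0, 1], [0, 0, 0.0941, -0.0682, 0.1349, 0, 1], [0, 0, 0.0941, -0.0682, 0.1349, 0, 1], [0, 0, 0.0941, -0.0682, 0.1349, 0, 1], [0, 0, 0.0941, -0.0682, 0.1349, 0, 1], [0, 0, 0, 0, 0, 0, 1], [0, 0, 0, 0, 0, 0, 1], [0, 0, 0, 0, 0, 0, 1]]

```text
time_s: 38.0
ee_pos: [440.4, 343.1, 205.2]
ee_rot: [-179.9, 0.1, 80.6]
force: [0.6, -0.5, -0.9]
gripper_width: 26.1
gripper_force: 15.0
```

```bash
python3 rk.py
```

```text
[440.4 343.1 205.2] [-1.799e+02  1.000e-01  8.060e+01] 26.064241767644692
top [495.8 332.3] [ 87.1 186.7] 81.5
1 73 pocket x -8.0 19.0 y 43.0 71.0 z 14.0 slot [438.4 340.9]
0 6 pocket x -15.0 24.0 y -15.0 13.0 z 21.0 slot [495.8 332.3]
-1 141 pocket x -24.0 33.0 y -74.0 -47.0 z 14.0 slot [553.1 323.8]
side [498.6 331.9] [ 90.5 192.2] 81.6
1 11 pocket x 9.0 21.0 y 42.0 54.0 z 22.0 slot [441.3 340.3]
-1 19 pocket x -5.0 34.0 y -75.0 -68.0 z 21.0 slot [556.  323.5]
lid top 114 [495.7 332.7] [42.  25.6] 81.1 92.9
lid side 92 [497.1 331.3] [39.  27.6] 77.5 92.2
```

Call:
send_rows:
  targets:
    - [[0, 0, 0, 0.002, 0.002, -0.2, 1], [0, 0, 0, 0, 0, -0.2, 1], [0, 0, 0, 0, 0, -0.1, 1], [0, 0, 0, 0, 0, 0, 1], [0, 0, 0, 0, 0, -0.05, 1], [0, 0, 0, 0, 0, -0.04, 1], [0, 0, 0, 0, 0, 0, 1]]

```text
time_s: 38.8
ee_pos: [440.8, 344.3, 88.0]
ee_rot: [-180.0, 0.0, 80.6]
force: [-0.1, -0.2, -1.1]
gripper_width: 25.7
gripper_force: 15.0
```

Call:
send_rows:
  targets:
    - [[0, 0, 0, 0, 0, -0.05, 1], [0, 0, 0, 0, 0, -0.045, 1], [0, 0, 0, 0, 0, -0.02, 1], [0, 0, 0, 0, 0, -0.01, 1], [0, 0, 0, 0, 0, 0, 1]]

```text
time_s: 39.3
ee_pos: [440.4, 344.2, 63.9]
ee_rot: [-180.0, 0.1, 80.7]
force: [-1.5, -1.8, 4.5]
gripper_width: 25.6
gripper_force: 15.0
```

Call:
send_rows:
  targets:
    - [[0, 0, 0, 0, 0, 0, 0], [0, 0, 0, 0, 0, 0, 0], [0, 0, 0, 0, 0, 0, 0], [0, 0, 0, 0, 0, 0.1, 0], [0, 0, 0, 0, 0, 0.24, 0], [0, 0, 0, 0, 0, 0.24, 0], [0, 0, 0, 0, 0, 0.17, 0]]

```text
time_s: 40.0
ee_pos: [441.6, 345.1, 216.3]
ee_rot: [179.8, -0.2, 80.7]
force: [0.4, 1.0, 0.2]
gripper_width: 45.4
gripper_force: 0.0
```

Call:
send_rows:
  targets:
    - [[0, 0, 0.019, 0.1443, -0.182, 0, -0.3], [0, 0, 0.019, 0.1443, -0.182, 0, -0.3], [0, 0, 0.019, 0.1443, -0.182, 0, -0.3], [0, 0, 0.019, 0.1443, -0.182, 0, -0.3], [0, 0, 0.019, 0.1443, -0.182, 0, -0.3], [0, 0, 0.019, 0.1443, -0.182, 0, -0.3], [0, 0, 0.019, 0.1443, -0.182, 0, -0.3], [0, 0, 0.019, 0.1443, -0.182, 0, -0.3], [0, 0, 0, 0, 0, 0, -0.3], [0, 0, 0, 0, 0, 0, -0.3], [0, 0, 0, 0, 0, 0, -0.3]]

```text
time_s: 41.1
ee_pos: [671.1, 54.2, 212.9]
ee_rot: [-180.0, -0.0, 94.4]
force: [0.3, -0.1, -0.8]
gripper_width: 59.5
gripper_force: 0.0
```

```bash
python3 rk.py
```

```text
[671.1  54.2 212.9] [-180.    -0.    94.4] 59.52020411285044
top [496.1 333.6] [ 87.5 187. ] 81.1
-1 137 pocket x -25.0 32.0 y -74.0 -47.0 z 14.0 slot [553.4 324.6]
side [497.8 332.1] [ 89.6 187.6] 81.5
-1 17 pocket x -9.0 31.0 y -76.0 -70.0 z 21.0 slot [555.2 323.5]
lid top 194 [467. 337.] [40.9 83.7] 81.6 92.8
lid side 112 [474.7 335. ] [39.9 72.9] 81.9 91.4
```

Both cells are in their slots at the right height. Closing the cover.

Call:
send_rows:
  targets:
    - [[0, 0, 0, 0, 0, -0.125, -0.3], [0, 0, 0, 0, 0, -0.125, -0.3], [0, 0, 0, 0, 0, -0.125, -0.3], [0, 0, 0, 0, 0, -0.105, -0.3], [0, 0, 0, 0, 0, 0, 1], [0, 0, 0, 0, 0, 0, 1], [0, 0, 0, 0, 0, 0, 1], [0, 0, 0, 0, 0, 0, 1], [0, 0, 0, 0, 0, 0, 1], [0, 0, 0, 0, 0, 0, 1], [0, 0, 0, 0, 0, 0, 1], [0, 0, 0, 0, 0, 0, 1]]
  grip_force: 20

```text
time_s: 42.4
ee_pos: [671.3, 53.2, 117.7]
ee_rot: [-180.0, 0.0, 94.3]
force: [-2.5, -0.4, 3.9]
gripper_width: 12.2
gripper_force: 20.0
```

Call:
send_rows:
  targets:
    - [[0, 0, 0, -0.075, -0.0058, 0, 1], [0, 0, 0, -0.075, -0.0058, 0, 1], [0, 0, 0, -0.075, -0.0058, 0, 1], [0, 0, 0, -0.075, -0.0058, 0, 1], [0, 0, 0, -0.075, -0.0058, 0, 1], [0, 0, 0, -0.075, -0.0058, 0, 1], [0, 0, 0, -0.05, -0.0039, 0, 1], [0, 0, 0, -0.02, -0.0016, 0, 1], [0, 0, 0, -0.02, -0.0016, 0, 1], [0, 0, 0, 0, 0, 0, 1]]

```text
time_s: 43.4
ee_pos: [567.7, 45.3, 117.7]
ee_rot: [179.5, -0.0, 94.3]
force: [9.1, 0.6, -1.9]
gripper_width: 12.4
gripper_force: 20.0
```

Call:
send_rows:
  targets:
    - [[0, 0, 0, 0, 0, 0, -0.5], [0, 0, 0, 0, 0, 0, -0.5], [0, 0, 0, 0, 0, 0, -0.5], [0, 0, 0, 0, 0, 0.2, -0.5], [0, 0, 0, 0, 0, 0.2, -0.5], [0, 0, 0, 0, 0, 0.1, -0.5], [0, 0, 0, -0.2, -0.12, 0, -0.5], [0, 0, 0, -0.2, -0.12, 0, -0.5], [0, 0, 0, -0.2, -0.12, 0, -0.5], [0, 0, 0, 0, 0, 0, -0.5], [0, 0, 0, 0, 0, 0, -0.5]]

```text
time_s: 44.5
ee_pos: [443.3, -27.3, 217.5]
ee_rot: [179.9, -0.0, 94.2]
force: [0.6, -0.6, 0.2]
gripper_width: 68.4
gripper_force: 0.0
```

```bash
python3 rk.py
python3 - <<'E'
from h import *
p,d=shot("side","end"); X,_=cloud("side",d)
f=X[(X[:,2]>124)&(X[:,2]<150)&(abs(X[:,0]-567)<25)&(abs(X[:,1]-46)<50)]
if len(f)>10: print("fin",len(f),np.round(cv2.minAreaRect(f[:,:2].astype(np.float32))[:2],1))
p,d=shot("top"); X,_=cloud("top",d)
f=X[(X[:,2]>124)&(X[:,2]<150)&(abs(X[:,0]-567)<25)&(abs(X[:,1]-46)<50)]
if len(f)>10: print("fin",len(f),np.round(cv2.minAreaRect(f[:,:2].astype(np.float32))[:2],1))
cv2.imwrite("pics/endz.png",cv2.resize(p[130:260,160:440,::-1],None,fx=2.85,fy=2.85,interpolation=cv2.INTER_CUBIC))
E
```

```text
[443.3 -27.3 217.5] [179.9  -0.   94.2] 68.41424064364983
top [496.1 332.9] [ 86.6 186.4] 80.3
-1 140 pocket x -24.0 34.0 y -74.0 -47.0 z 14.0 slot [553.2 323.2]
side [497.7 330.7] [ 88.  189.6] 81.5
-1 16 pocket x -4.0 34.0 y -76.0 -64.0 z 20.0 slot [555.  322.1]
lid top 191 [466.9 336.2] [40.5 84.2] 82.7 93.0
lid side 170 [467.6 337.4] [38.2 85.7] 77.5 92.8
fin 53 [[564.5  43.7]
 [ 15.   69. ]]
```

View pics/endz.png

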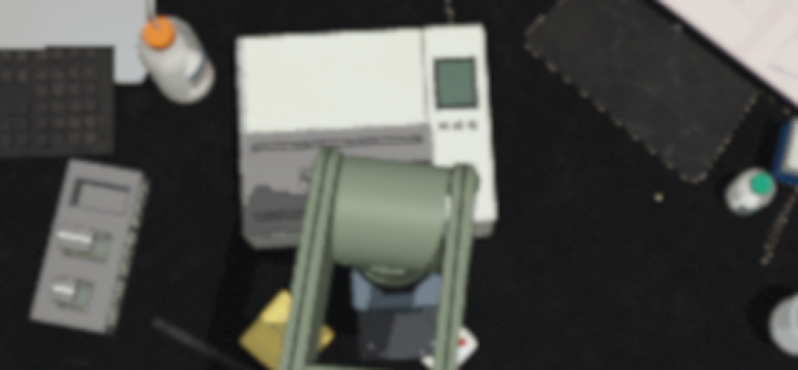

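The view shows both cells in the rack (at about (80,240) and (70,290)), the long slot empty, the cover shut and the gripper clear of everything. Handing in.

```bash
python3 -c "
from workcell import env
print(env.job_done())"
```

```text
the job is handed in; nothing more can be done
None
```

I checked the photometer with the two cells present (short and medium), returned both to their own rack slots, left the cover shut, and handed the job in; it gave no verdict back, and the button press shows only as a 17 N reading at full travel.

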